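# Vent the degassing pot, break its lid off the tacky gasket and hold it ajar

### The job

The vacuum pot has finished degassing a sample and its lid is stuck on. Push the spring-loaded vent plunger on the lid all the way down to its stop and keep it down for about a second to let the air in, then take the lid by its bridge handle, pull it up off the sticky gasket without letting it fly up, and finish holding it level about 15 mm (a finger's width) above the rim and still centred over the pot, so that fumes can leave but no dust falls in. Do not put the lid down or let go of it at the end, and leave the things around the pot where they are.

Things in the scene. Friction and masses are not known exactly. Their poses are not given: they have to be found in the camera images.
- pot: round steel vacuum pot, fixed, upright, 176 mm across. Origin: centre of its underside, on the bench. White gasket on its rim, 179 mm across, top 114 mm above the origin. On its +x side, all below 78 mm high and within 140 mm of the axis: a face-up dial gauge (its needle swings when the air is in) and a shut ball valve. Wire carrying loops at +y and -y reach 112 mm from the axis.
- lid: loose clear acrylic lid, a disc 190 x 12 mm, 0.35 to 0.55 kg, on the gasket. Origin: centre of its flat underside, 114 mm above the pot's; axes as the pot's. A 4 mm step below it sits inside the rim. Air pressure holds it fast until the plunger has been down on its stop; then only the tacky gasket: it yields at 7 to 15 N over the lid's weight, lets go after a rise of 7 mm, never re-sticks
- handle (a point): centre of the black flat-sided bar of the bridge handle over the lid's middle: 64 mm long (point x), 18 mm wide (y, pinch across it), 18 mm tall; 39 mm above the lid's underside, 27 mm above its top face, so 18 mm free below the bar. Stands on two thin posts 24 mm either side of the centre
- vent_top (a point): centre of the top of the vent plunger's round black head, 20 mm across, 34 mm above the lid's top face when up. It stands 64 mm from the lid's centre in the lid's -x direction (in line with the bar), on a steel boss 26 mm across, 12 mm high; pressed straight down
- vent (a joint): how far the vent plunger is pressed, in m: 0 up, 0.010 fully down on its stop. A spring returns it: about 2 N to start it and 6 to 8 N at the stop.
- cup: bystander: yellow paper coffee cup with a cardboard sleeve and white lid, 85 mm across, 119 mm tall, loose; origin at the centre of its underside
- dish: bystander: closed flat glass sample dish, 90 mm across, 15 mm tall, loose; origin at the centre of its underside
- bottle: bystander: small amber glass jar, 42 mm across, 75 mm tall, loose; origin at the centre of its underside
- post: bystander: optical post on a black 75 x 60 mm foot with a brass clamp on top, 109 mm tall, loose; origin at the centre of its underside
There are look-alikes about, which are no part of the job. Leave any red or yellow look-alike of the lid alone.

How it is judged:
By the outcome, as a careful person would: the job done as asked, in the order asked, and still so for the second after the job is handed in, while the arm keeps its last pose, push and grip.
It also fails if it takes over 45 s, if anything falls off the work surface, if the arm or the gripper's body presses on something with over 40 N, if the wrist force passes 120 N, or if a joint passes its speed limit or range.

### The arm

A 6-joint arm with a two-finger parallel gripper is mounted at the origin on the work surface. World frame = base frame: x ahead of the robot, y to its left, z up, the work surface at z = 0. Lengths are in m, angles in rad, forces in N, time in s.
With the tool pointing down it reaches from about 0.375 to 0.975 m from the base axis. Payload 3.8 kg.
Tool frame: the origin (TCP) lies midway between the tips of the shut fingers; the grasp point (between the pads) lies 19 mm behind it; x points along the fingers, y is the direction in which the jaws open and shut, and the axes are right-handed (so a half turn about x gives the same grasp; the last joint's range is limited). The gripper opens to 88 mm and grips with 3 to 60 N. Pads are 18 mm wide; open, the fingers measure 123 mm over their backs; the gripper's body (75 mm by 187 mm) begins 45 mm behind the grasp point.
Start: joints at [1.298, 0.264, 1.604, -0, 1.274, -0.037], TCP at [0.158, 0.656, 0.239] pointing down, gripper open.
Joint ranges: [-2.63, 2.63], [-0.94, 2.18], [0.31, 2.57], [-1.31, 4.45], [0, 2.66], [-2.55, 2.55]. Speed limits (rad/s): [2.57, 2.57, 3.14, 3.14, 3.14, 3.14].

### API

Orientations are given as a rotation vector (axis times angle).
In Python, from cell import manip, inverse_kinematics, cams, order gives the robot as it stands. Calls block until the motion is done:
- manip.move_pose(position, orientation): joint-space move of the TCP to a pose.
- manip.move_linear(position, rate=0.15, rot=None): straight line of the TCP; rot=None keeps the orientation; rate is the mean speed in m/s.
- manip.set_joints(angles): joint-space move.
- manip.set_gripper(opening, force=None): finger opening in m; force is the grip in N (None keeps the last); returns when the fingers have stopped.
- manip.dwell(seconds).
- inverse_kinematics(position, orientation): joint angles nearest the present ones, or None.
- manip.state(): the state.
- cams.capture(name): name is "scene" or "top"; returns a dict with "image" (384x512x3 uint8, blue, green, red), "z_map" (384x512 float32, m along the optical axis (not along the pixel's ray), 0 where there is no reading), "intrinsics" (3x3 intrinsics, pixels), "position" and "orientation" of the camera in the world. Camera axes: x right, y down, z forward; pixel columns grow to the right and rows downward; lengths in m; the calibration is good to about 2 mm. A picture is of the moment at which its call begins.
A pose or a line that the arm cannot do raises manip.IKError and nothing moves.
- order.close_job(): hands the job in, once; it reports no verdict.
The state is a dict: "clock": time; "joint_pos": joint angles; "joint_velocities": joint speeds; "tau": joint torques, N m; "tool_pos": TCP position; "tcp_rot": TCP orientation; "contact_force": force on the tool from outside, world axes, zero at the start; "moment": the same for the moment, N m; "gripper_width": finger opening in m.
Only numpy, scipy, OpenCV 4.12 (cv2) and the standard library are available. Lean on these libraries where they do the work, as an engineer would, in place of code of your own. Each camera call takes 0.05 s, during which the arm holds its last target. There are 200 camera calls.

## Working session

There is one attempt and no reset: what is moved stays moved. The work goes in short steps, each a Python script; the robot and the scene stay as the last script left them, time stands still between calls to the robot, and variables do not carry over. Pictures are saved under pics/ and viewed, about 8 in all and at most 12, crops included, and the job is handed in when it is done.

```bash
ls; mkdir -p pics; python3 - <<'E'
from cell import manip,cams
import cv2,numpy as np,pickle
d={}
for n in("scene","top"):
    c=cams.capture(n);d[n]=c
    cv2.imwrite(f"pics/{n}0.png",cv2.resize(c["image"],(800,600),interpolation=cv2.INTER_CUBIC))
    print(n,c["position"],c["orientation"],c["intrinsics"].tolist())
pickle.dump(d,open("c0.pkl","wb"))
s=manip.state();print({k:np.round(v,3) for k,v in s.items()})
E
```

```text
pics
scene [1.03479245 0.52303327 1.13343849] [-1.03450478 -2.62474388  0.82380139] [[394.71665092424513, 0.0, 257.7871395587345], [0.0, 394.71665092424513, 193.51094706484758], [0.0, 0.0, 1.0]]
top [0.4461389  0.01432471 1.53238658] [-2.15632896  2.19439152 -0.13447647] [[456.2348394645816, 0.0, 249.01260777776872], [0.0, 456.2348394645816, 193.46206780221436], [0.0, 0.0, 1.0]]
{'clock': np.float64(0.1), 'joint_pos': array([ 1.298,  0.265,  1.605,  0.   ,  1.274, -0.037]), 'joint_velocities': array([-0.001, -0.003, -0.003, -0.002,  0.001, -0.002]), 'tau': array([-0.0000e+00, -5.0362e+01, -3.5807e+01,  7.3000e-02,  2.3000e-02,
       -0.0000e+00]), 'tool_pos': array([0.158, 0.656, 0.238]), 'tcp_rot': array([ 0.184,  1.563, -0.187]), 'contact_force': array([-0.282, -0.596, -0.063]), 'moment': array([-0.07 , -0.009,  0.019]), 'gripper_width': np.float64(0.088)}
```

View pics/scene0.png

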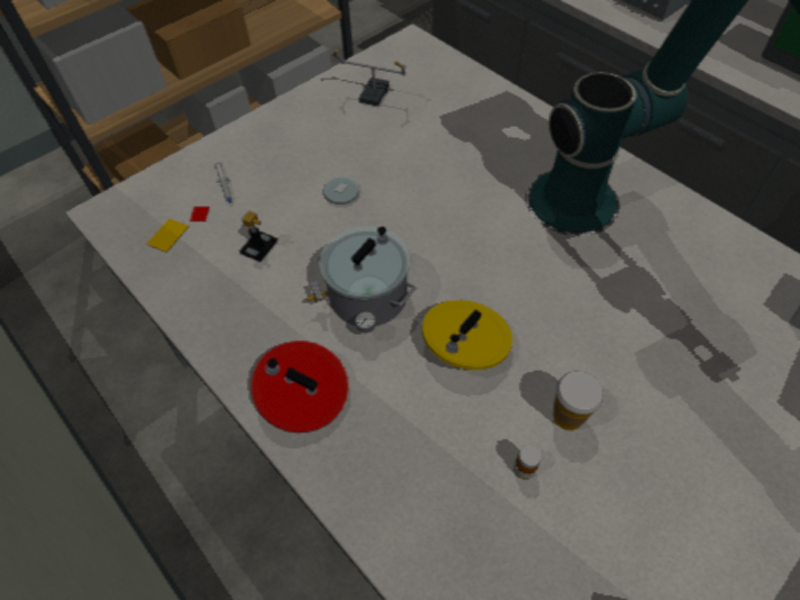

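View pics/top0.png

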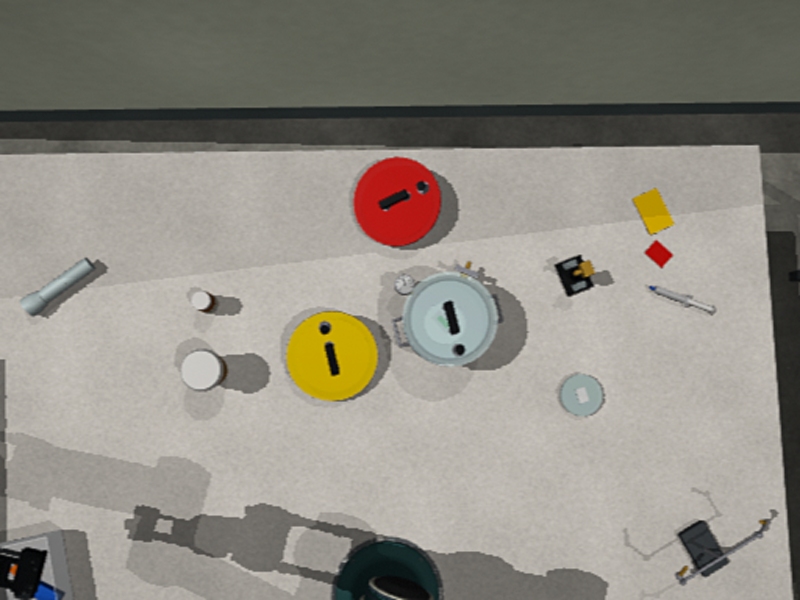

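The scene picture shows three lids: clear on the steel pot (scene 365,258; top 450,318), red (scene 300,385; top 397,202) and yellow (scene 467,333; top 331,356). By the description I choose the clear one on the pot. Next I take close crops and measure it.

```bash
cat > h.py <<'E'
import numpy as np
from scipy.spatial.transform import Rotation as R
def ray(c,u,v):
    K=c["intrinsics"];d=np.array([(u-K[0,2])/K[0,0],(v-K[1,2])/K[1,1],1.])
    return np.array(c["position"]),R.from_rotvec(c["orientation"]).as_matrix()@d
def at_z(c,u,v,z):
    p,d=ray(c,u,v);return p+d*(z-p[2])/d[2]
def depth(c,u,v):
    p,d=ray(c,u,v);return p+d*c["z_map"][int(round(v)),int(round(u))]
def proj(c,P):
    q=R.from_rotvec(c["orientation"]).as_matrix().T@(np.array(P)-c["position"]);q=c["intrinsics"]@q;return q[:2]/q[2]
E
python3 - <<'E'
import pickle,cv2,numpy as np
from h import *
d=pickle.load(open("c0.pkl","rb"))
# crops: top x 250-330,y 165-245 ; scene x 190-280,y 135-215
a=d["top"]["image"][165:245,245:335];b=d["scene"]["image"][138:218,190:280]
a=cv2.resize(a,None,fx=6.6,fy=6.6,interpolation=cv2.INTER_CUBIC)
b=cv2.resize(b,None,fx=6.6,fy=6.6,interpolation=cv2.INTER_CUBIC)
f=lambda i:np.clip(i*1.5,0,255).astype('uint8')
cv2.imwrite("pics/topcrop.png",f(a));cv2.imwrite("pics/scenecrop.png",f(b))
k=.64
for n,u,v in[("bar",450,318),("vent",459,350),("lidc",450,320),("gauge",404,284),("red",397,202),("yel",331,356),("post",578,275),("dish",582,395),("cup",203,370),("bottle",203,301)]:
    print(n,depth(d["top"],u*k,v*k).round(3))
E
```

```text
bar [ 0.559 -0.129  0.161]
vent [ 0.497 -0.145  0.159]
lidc [ 0.555 -0.128  0.163]
gauge [ 0.638 -0.044  0.078]
red [ 0.81  -0.033  0.079]
yel [0.492 0.107 0.082]
post [ 0.653 -0.41   0.06 ]
dish [ 0.402 -0.42   0.014]
cup [0.468 0.356 0.12 ]
bottle [0.61  0.369 0.071]
```

View pics/topcrop.png

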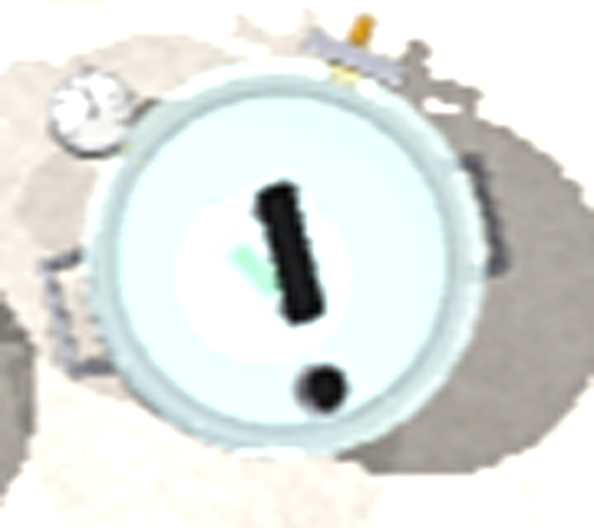

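View pics/scenecrop.png

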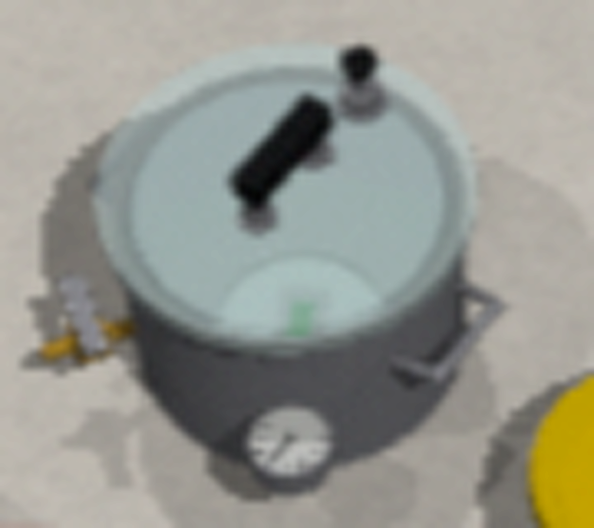

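The crops confirm the clear lid. The bar centre is near crop (290,253) and the vent head near (324,388). The gauge is on the far (+x) side, opposite the vent, so the axes agree. Next comes exact localisation from both cameras.

```bash
cat >> h.py <<'E'
import cv2
def blobs(c,box,zr,size):
    x0,x1,y0,y1=box;out=[]
    m=np.zeros(c["z_map"].shape,np.uint8)
    m[y0:y1,x0:x1]=(c["image"][y0:y1,x0:x1].max(2)<45)
    n,l,st,ce=cv2.connectedComponentsWithStats(m)
    for i in range(1,n):
        if st[i,4]<size:continue
        vs,us=np.nonzero(l==i);P=np.array([depth(c,u,v) for u,v in zip(us,vs)])
        k=(P[:,2]>zr[0])&(P[:,2]<zr[1]);Q=np.array([at_z(c,u,v,np.median(P[k,2])) for u,v in zip(us[k],vs[k])]) if k.any() else P
        (cx,cy),wh,an=cv2.minAreaRect((Q[:,:2]*1000).astype(np.float32))
        w,V=np.linalg.eigh(np.cov(Q[:,:2].T));a=V[:,1]*np.sign(V[0,1])
        out.append((len(vs),k.sum(),Q.mean(0).round(4).tolist(),[round(cx/1000,4),round(cy/1000,4)],np.round(wh,1).tolist(),round(float(np.degrees(np.arctan2(a[1],a[0]))),1)))
    return out
E
python3 - <<'E'
import pickle
from h import *
d=pickle.load(open("c0.pkl","rb"))
for r in blobs(d["top"],(265,312,185,232),(.154,.168),15):print("top",r)
for r in blobs(d["scene"],(220,252,142,175),(.156,.168),15):print("scene",r)
# lid/pot outline from depth: pixels with z in lid top band
c=d["top"];P=np.array([depth(c,u,v) for v in range(165,245) for u in range(245,335)])
L=P[(P[:,2]>.108)&(P[:,2]<.140)];print(len(L),np.median(L[:,2]))
(x,y),r=cv2.minEnclosingCircle((L[:,:2]*1000).astype(np.float32));print("lid",x,y,r,L.mean(0))
E
```

```text
top (102, np.int64(96), [0.5609, -0.1307, 0.1612], [0.561, -0.1305], [61.6, 14.6], 12.3)
top (25, np.int64(25), [0.4986, -0.1455, 0.1599], [0.4984, -0.1452], [12.1, 15.1], 5.9)
scene (19, np.int64(17), [0.5008, -0.1446, 0.1597], [0.5009, -0.1442], [16.4, 12.8], 55.0)
scene (110, np.int64(81), [0.5626, -0.1299, 0.1604], [0.5627, -0.13], [62.7, 15.6], 13.3)
2740 0.12593391293511647
lid 561.5807495117188 -132.78463745117188 94.80070495605469 [ 0.5617452  -0.13203762  0.12594768]
```

```bash
cat >> h.py <<'E'
C=np.array([.5617,-.131]);YAW=np.radians(13.0)
ex=np.array([np.cos(YAW),np.sin(YAW)]);ey=np.array([-ex[1],ex[0]])
V=C-.064*ex
def rot(s):
    x=np.array([0,0,-1.]);y=np.array([*(s*ey),0]);return R.from_matrix(np.c_[x,y,np.cross(x,y)]).as_rotvec()
E
python3 - <<'E'
from cell import manip,inverse_kinematics
from h import *
for s in(1,-1):
    for z in (.3,.15):
        q=inverse_kinematics([*V,z],rot(s));print(s,z,None if q is None else np.round(q,2))
best=min((s for s in(1,-1) if inverse_kinematics([*V,.3],rot(s)) is not None),key=lambda s:abs(inverse_kinematics([*V,.3],rot(s))[5]))
print("use",best)
p=manip.state()["tool_pos"];manip.move_linear([p[0],p[1],.30])
manip.set_gripper(0,20)
manip.move_pose([*V,.30],rot(best))
manip.move_linear([*V,.185]);manip.dwell(.3)
s=manip.state();print({k:np.round(s[k],4) for k in("clock","tool_pos","tcp_rot","contact_force","gripper_width")},V)
from cell import cams
c=cams.capture("scene")["image"][105:225,180:320]
d=cams.capture("top")["image"][150:270,230:370]
cv2.imwrite("pics/over.png",np.hstack([cv2.resize(i,(400,343),interpolation=cv2.INTER_CUBIC) for i in(c,d)]))
E
```

```text
1 0.3 [-0.33 -0.07  1.85 -0.    1.36 -2.13]
1 0.15 [-0.33  0.05  2.03 -0.    1.07 -2.13]
-1 0.3 [-0.33 -0.07  1.85 -0.    1.36  1.01]
-1 0.15 [-0.33  0.05  2.03 -0.    1.07  1.01]
use -1
{'clock': np.float64(6.225), 'tool_pos': array([ 0.4999, -0.1456,  0.1859]), 'tcp_rot': array([ 2.1025,  0.2386, -2.0995]), 'contact_force': array([-0.612 ,  0.1595, -0.1184]), 'gripper_width': np.float64(0.0004)} [ 0.49934032 -0.14539687]
```

View pics/over.png

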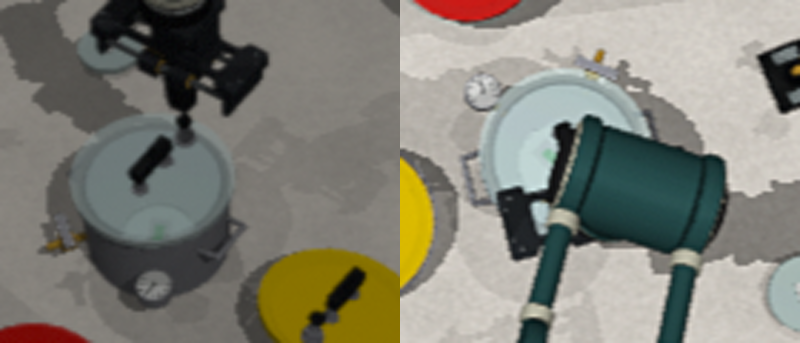

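The left view shows the shut fingertips (180,105) just above the vent head (184,121). I press down with force feedback, hold, and then retreat.

```bash
python3 - <<'E'
from cell import manip,cams
from h import *
import pickle
z=.165;manip.move_linear([*V,z],rate=.05);manip.dwell(.15)
f0=manip.state()["contact_force"][2];t=0
while z>.140:
    z-=.001;manip.move_linear([*V,z],rate=.02)
    s=manip.state();f=s["contact_force"][2]-f0
    print(round(z,4),s["tool_pos"].round(4),round(f,2),round(s["clock"],2))
    if f>16: break
manip.dwell(1.2);s=manip.state();print("held",s["tool_pos"].round(4),(s["contact_force"]).round(2),s["clock"])
c=cams.capture("scene")
cv2.imwrite("pics/press.png",cv2.resize(c["image"][125:225,190:310],(720,600),interpolation=cv2.INTER_CUBIC))
E
```

```text
0.164 [ 0.4994 -0.1454  0.1641] -1.08 7.28
0.163 [ 0.4993 -0.1454  0.1629] 0.47 7.53
0.162 [ 0.4993 -0.1454  0.1619] -0.55 7.78
0.161 [ 0.4993 -0.1454  0.1609] 0.18 8.03
0.16 [ 0.4995 -0.1455  0.1603] 2.16 8.28
0.159 [ 0.4995 -0.1454  0.1592] 1.97 8.53
0.158 [ 0.4995 -0.1454  0.1582] 3.59 8.78
0.157 [ 0.4995 -0.1454  0.1572] 3.42 9.03
0.156 [ 0.4995 -0.1455  0.1561] 4.45 9.28
0.155 [ 0.4995 -0.1455  0.1551] 3.42 9.53
0.154 [ 0.4995 -0.1454  0.1541] 4.8 9.78
0.153 [ 0.4995 -0.1455  0.1532] 4.48 10.03
0.152 [ 0.4995 -0.1455  0.1523] 5.16 10.28
0.151 [ 0.4995 -0.1455  0.1513] 5.19 10.53
0.15 [ 0.4995 -0.1454  0.1504] 5.53 10.78
0.149 [ 0.4996 -0.1455  0.1503] 10.34 11.03
0.148 [ 0.4996 -0.1455  0.1503] 16.32 11.28
held [ 0.4996 -0.1455  0.1502] [-5.29  2.07 16.44] 12.475
```

View pics/press.png

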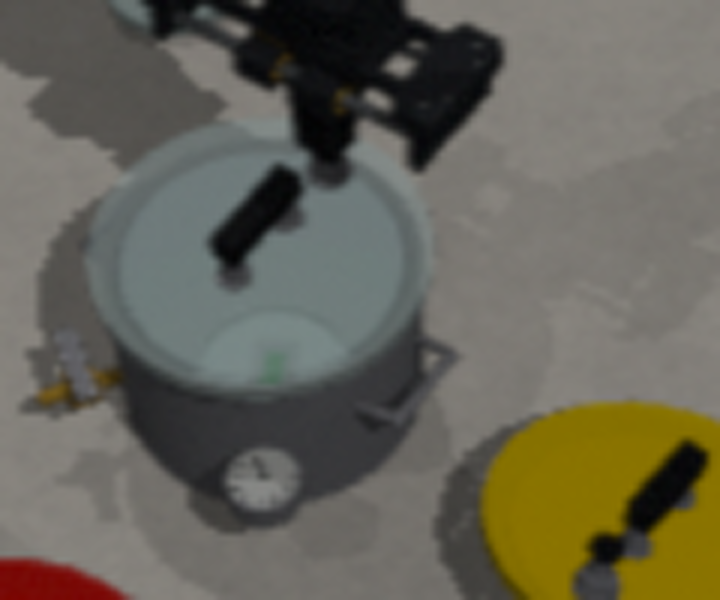

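The plunger bottomed out: 10 mm of travel, then a stiff rise to 16 N, held for 1.2 s. The gauge needle at (258,465) has swung from lower-left to upper-left, so the air is in. Next I retreat and grip the bar.

```bash
python3 - <<'E'
from cell import manip,cams
from h import *
def show(t):
    s=manip.state();print(t,s["tool_pos"].round(4),s["contact_force"].round(2),s["moment"].round(2),round(float(s["gripper_width"]),4),round(s["clock"],2))
manip.move_linear([*V,.185],rate=.06)
manip.move_linear([*C,.20],rate=.15)
manip.set_gripper(.05,50)
manip.move_linear([*C,.145],rate=.1);manip.dwell(.2);show("above")
manip.move_linear([*C,.1345],rate=.04);manip.dwell(.2);show("down")
manip.set_gripper(0.0,50);manip.dwell(.3);show("grip")
c=cams.capture("scene")
cv2.imwrite("pics/grip.png",cv2.resize(c["image"][125:225,190:310],(720,600),interpolation=cv2.INTER_CUBIC))
E
```

```text
above [ 0.5624 -0.1312  0.146 ] [-0.28  0.17 -0.4 ] [-0.06  0.14  0.  ] 0.0501 15.63
down [ 0.5618 -0.131   0.1346] [ 0.16  0.51 -0.57] [-0.04  0.14 -0.04] 0.0499 16.24
grip [ 0.562  -0.1314  0.1346] [ 1.8  -5.22 -2.09] [-0.62 -0.08  0.03] 0.0173 17.13
```

View pics/grip.png

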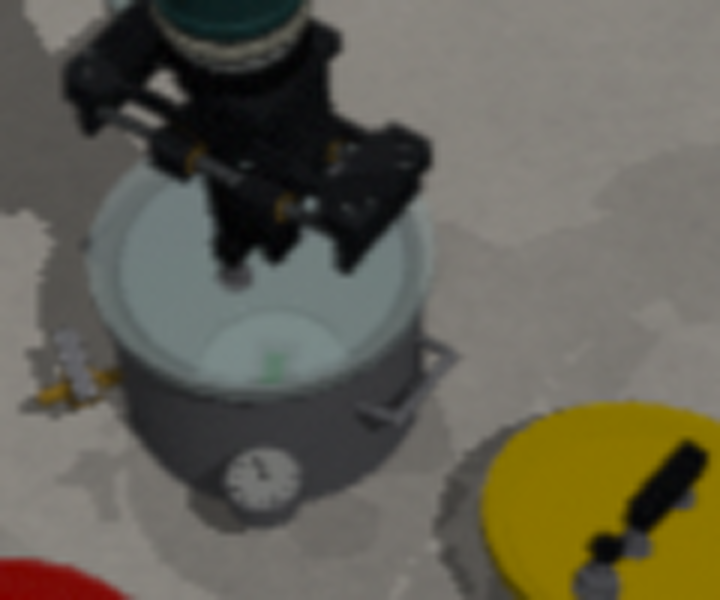

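Gripped: the pads are 17.3 mm apart on the bar, and the needle still shows air in. The 5 N side load means I am about 0.9 mm off in y, which agrees with the lid-circle fit. I null that, then pull slowly.

```bash
python3 - <<'E'
from cell import manip,cams
from h import *
def show(t):
    s=manip.state();print(t,s["tool_pos"].round(4),s["contact_force"].round(2),s["moment"].round(2),round(float(s["gripper_width"]),4),round(s["clock"],2));return s
C2=C-.0009*ey+.0002*ex
manip.move_linear([*C2,.1345],rate=.02);manip.dwell(.2);s=show("null")
z0=s["tool_pos"][2];z=.1345
while z<.1605:
    z+=.001;manip.move_linear([*C2,z],rate=.008);s=show(round(z,4))
    if s["tool_pos"][2]-z0>.0143:break
manip.dwell(.3);s=show("end")
z+=z0+.015-s["tool_pos"][2]
manip.move_linear([*C2,z],rate=.01);manip.dwell(.4);s=show("trim");print("rise",s["tool_pos"][2]-z0,"cmd",z,C2)
import pickle
cc={n:cams.capture(n) for n in("scene","top")};pickle.dump(cc,open("c1.pkl","wb"))
c=cc["scene"]
cv2.imwrite("pics/lift.png",cv2.resize(c["image"][125:225,190:310],(720,600),interpolation=cv2.INTER_CUBIC))
# lid plane from visible annulus points in both views
for n,box in(("scene",(195,265,130,200)),("top",(245,335,165,245))):
    c=cc[n];P=np.array([depth(c,u,v) for v in range(box[2],box[3]) for u in range(box[0],box[1]) if c["image"][v,u].max()>70])
    r=np.hypot(*(P[:,:2]-C2).T);L=P[(r<.088)&(P[:,2]>.110)&(P[:,2]<.16)]
    for _ in range(3):
        A=np.c_[L[:,:2]-C2,np.ones(len(L))];k=np.linalg.lstsq(A,L[:,2],rcond=None)[0];e=L[:,2]-A@k;L=L[abs(e)<max(.003,2*e.std())]
    print(n,len(L),"z",k[2].round(4),"tilt deg",np.degrees(k[:2]).round(2))
E
```

```text
null [ 0.562  -0.1314  0.1346] [0.03 0.79 0.48] [-0.06  0.15  0.03] 0.0174 17.63
0.1355 [ 0.5617 -0.1317  0.1347] [ 1.29 -0.24 -4.98] [-0.19 -0.16  0.01] 0.0174 17.91
0.1365 [ 0.5612 -0.1317  0.1353] [  0.76  -1.17 -10.1 ] [-0.35 -0.13  0.  ] 0.0173 18.18
0.1375 [ 0.5608 -0.1313  0.1363] [ -0.18   0.24 -11.53] [-0.03  0.1  -0.01] 0.0174 18.46
0.1385 [ 0.5623 -0.1316  0.1393] [-1.06  1.22 -6.78] [ 0.29  0.38 -0.03] 0.0175 18.73
0.1395 [ 0.5625 -0.1317  0.1404] [-2.13  1.51 -4.72] [ 0.41  0.49 -0.01] 0.0171 19.01
0.1405 [ 0.5623 -0.1318  0.1409] [-1.09  2.77 -5.13] [ 0.44  0.45 -0.02] 0.0172 19.28
0.1415 [ 0.5623 -0.1318  0.1417] [-1.79  2.33 -3.91] [ 0.47  0.39 -0.02] 0.0176 19.56
0.1425 [ 0.5624 -0.132   0.1428] [-1.68  1.92 -3.55] [ 0.36  0.3  -0.03] 0.0171 19.83
0.1435 [ 0.5626 -0.1322  0.1438] [-0.04  0.31 -3.27] [ 0.18  0.09 -0.01] 0.0176 20.11
0.1445 [ 0.5622 -0.1321  0.1446] [-0.79  0.61 -4.85] [-0.05  0.13 -0.03] 0.017 20.38
0.1455 [ 0.5622 -0.1319  0.1455] [ 0.81 -0.19 -3.96] [-0.01  0.15  0.02] 0.0171 20.66
0.1465 [ 0.5622 -0.1319  0.1466] [ 0.19  0.47 -4.88] [ 0.    0.16 -0.05] 0.017 20.93
0.1475 [ 0.5622 -0.1319  0.1476] [-0.36  0.33 -5.19] [-0.02  0.16 -0.04] 0.0173 21.21
0.1485 [ 0.5622 -0.1319  0.1486] [-0.44 -0.24 -3.85] [0.01 0.14 0.01] 0.0173 21.48
0.1495 [ 0.5622 -0.1319  0.1496] [-0.07  0.51 -4.36] [-0.    0.17  0.04] 0.0174 21.76
end [ 0.5621 -0.1318  0.1495] [-0.03 -0.63 -5.3 ] [ 0.    0.14 -0.04] 0.0169 22.06
trim [ 0.5621 -0.1318  0.1496] [ 0.39  0.53 -5.68] [-0.01  0.12 -0.01] 0.0172 22.71
rise 0.015030940585498975 cmd 0.1495875830872627 [ 0.56209733 -0.13183194]
scene 1054 z 0.1408 tilt deg [ 0.21 -0.1 ]
top 685 z 0.141 tilt deg [ 0.45 -0.02]
```

View pics/lift.png

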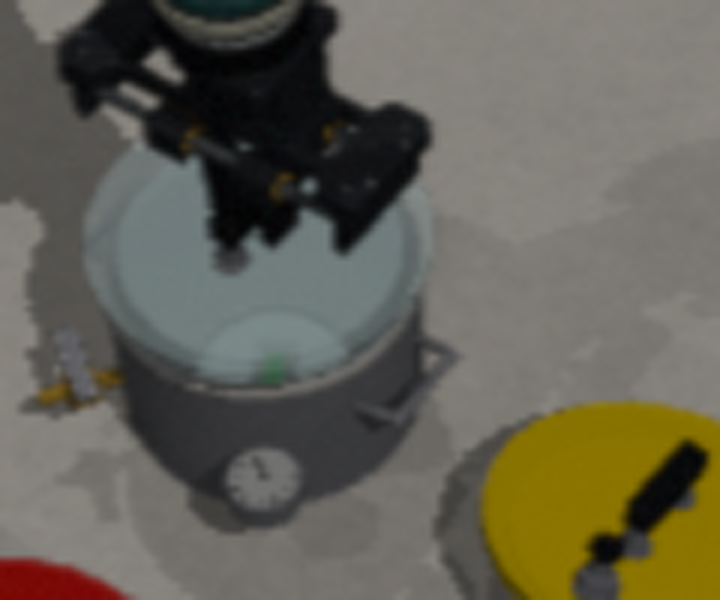

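The lid is off and level. The gasket now shows below it, around (265,390). Depth puts its top at 0.141 m, against 0.126 m before, so it rose 15 mm. Handing in.

```bash
python3 - <<'E'
from cell import manip,order
s=manip.state();print(s["tool_pos"],s["gripper_width"],s["clock"]);print(order.close_job())
E
```

```text
[ 0.562106   -0.13184247  0.14961633] 0.017090555628013728 22.8083
the job is handed in; nothing more can be done
None
```

The job is handed in at 22.8 s: the lid is off the gasket and held about 15 mm above the rim, level and centred over the pot.

- **Venting:** I pressed the plunger 10 mm to its stop, where the force rose to 16 N. I held it for 1.2 s, and the gauge needle had swung by the picture at the end of the hold.
- **Lifting:** I gripped the bridge handle at 50 N and removed a side offset of about 0.9 mm. I then pulled up in 1 mm steps. The gasket yielded at about 11.5 N total pull, and the largest jump was about 3 mm.
- **Final checks:**
  - Arm rise was 15.0 mm, and the lid's top by depth went from 0.126 to 0.141 m, so the grip did not slip.
  - Tilt was under 0.5°, and the lid centre is within about 0.5 mm of where it sat.
  - Load at the end was about 5 N, which is the lid's weight.

No check failed. The only disagreement was the roughly 1 mm between the handle and lid-circle position measurements, settled by the grip force. I did not measure the bystanders again at the end; the arm never went near them at low height.

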